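# Fasten the red draw latch of the loaf mould

### The job

Fasten the two-part loaf mould that has the red latch: swing its wire loop over so that the loop's bar drops behind the hook on the other half, then push the red lever over and down until it snaps flat and holds the two halves drawn together. Leave the mould with the blue latch alone, and let go at the end.

Things in the scene. Friction and masses are not known exactly. Their poses are not given: they have to be found in the camera images.
- red_mould: Mould to fasten: ribbed aluminium block 160 (x) x 96 (y) x 56 mm high, fixed; a black seal parts its halves, the +x half slides a few mm. On top a draw latch with red lever and red finger tab. Origin: centre of underside; x runs along block and latch from the lever's half to the hook's half, z up. In this frame (mm) the lever's hinge axis is parallel to y at x -24, z 71; all parts lie about y 0.
- red_bar (a point): Middle of the 6 mm bar at the end of the red wire loop (41 mm wide in y, 62 long, tab 12 beyond). The loop hinges on the lever 14 mm from the lever's axis and swings freely. It starts upright, leaning back to -x on a stop (bar at mould x -65 to -35, z 130 to 146). Pushed to +x past upright (bar beyond x -10) it falls forward: with the lever still leaning to +x the bar drops behind the hook.
- red_hook (a point): Seat of the bar behind the hook (keeper): the bar's middle lies within 15 mm of this point when hooked, at most 4 mm off once fastened. The hook is a steel lip 24 mm wide (y) on the sliding half, just at the -x side of this point, its top 7 mm higher than the point. It is at mould x 28, z 62 mm while open.
- red_lever (a joint): Hinge of the red lever (rad), a bar 20 mm wide (y), 5 thick, 54 long from the axis. 0: flat towards -x, fastened, top face at mould z 75 mm, end at x -78; pi/2: upright; start 1.85 to 2.1 (stop), leaning to +x. Light friction holds it where left. With the bar hooked it moves freely down to about 1.2, then resists (2 to 4 N near its end) and snaps home by itself over the last 0.2 rad.
- red_gap (a joint): How far the hook's half of the red mould is drawn towards the other half (m): 0 = the seal holds it off, about 0.0035 when fastened. Springs back (8 N per mm) unless the latch holds it.
- blue_mould: A second mould of the same make and size, with blue lever and blue finger tab, also open; not to be touched. It reaches about 160 mm high at its loop. Origin and axes as for the red one.

How it is judged:
By the outcome, as a careful person would: the job done as asked, in the order asked, and still so for the second after the job is handed in, with the robot touching nothing.
It also fails if it takes over 35 s, if anything falls off the work surface, if the arm or the gripper's body presses on something with over 40 N, if the wrist force passes 120 N, or if a joint passes its speed limit or range.

### The arm

A 6-joint arm with a two-finger parallel gripper is mounted at the origin on a cart in front of the work surface, level with it; the furniture and walls round the work are solid. World frame = base frame: x ahead of the robot, y to its left, z up, the work surface at z = 0. Lengths are in mm, angles in rad, forces in N, time in s.
With the tool pointing down it reaches from about 300 to 1000 mm from the base axis. Payload 5.1 kg.
Tool frame: the origin (TCP) lies at the very end of the fingers, on their centre line; the grasp point (between the pads) lies 19 mm behind it; z points along the fingers, y is the line along which they close (so a half turn about z gives the same grasp; the last joint's range is limited). The gripper opens to 95 mm and grips with 3 to 60 N. Pads are 20 mm wide; open, the fingers measure 119 mm over their backs; the gripper's body (75 mm by 180 mm) begins 59 mm behind the grasp point.
Start: joints at [1.185, 0.124, 1.65, -0, 1.367, -0.083], TCP at [193.847, 620.409, 214.656] pointing down, gripper open.
Joint ranges: [-2.61, 2.61], [-1.02, 2.33], [0.03, 2.71], [-1.35, 4.49], [0.32, 2.68], [-2.91, 2.91]. Speed limits (rad/s): [2.57, 2.57, 3.14, 3.14, 3.14, 3.14].

### API

Orientations are given as a unit quaternion [w, x, y, z].
In Python, from workcell import r gives the robot as it stands. The module is installed in compiled form; this text tells all that it offers.
- The arm moves only by the tool servo_tool, never from a script. Its argument "targets" is a list of rows, each a list of 6 numbers: the shift along the tool's x, y, z in units of 0.4 m (1.0 is 0.4 m), then the turn, a rotation vector about the tool's x, y, z in units of 30 degrees (1.0 is 30 degrees). In form: [[dx, dy, dz, rx, ry, rz], ...]. A call has exactly 8 rows; each row is the pose to reach, as a shift and turn from the pose commanded when the call began, along the tool's axes at that moment; what a row does not reach only later rows make up. A row lasts 1/8 s, in which the tool goes at most 62.5 mm and 10.7 degrees, less where a joint would pass 70% of its speed; a pose out of reach is approached as far as the arm can. A call with a number of a shift or a turn outside -1 to 1 is refused whole. A call with a gripper value outside its range is refused whole. "gripper" is the closure, from -1 (fully open) to 1 (shut), set as the call begins (left out, the last holds). The fingers move at their own pace and stop on an object; the grip force is fixed at half the most. Time passes only in rows, so rows that repeat a pose let the fingers close, or fill a call up. It gives the time, the measured TCP pose, the force, the opening and the grip force at its end, in the units of the state.
- r.get_obs(): the state, without advancing time (a new reading comes with each control period).
- r.grab_frame(name): name is "scene" or "top" or "wrist"; returns (picture, depth): 480x640x3 uint8, red, green, blue; 480x640 float32, mm along the optical axis (not along the pixel's ray), 0 where there is no reading.
- r.camera_params(name): a dict with "mtx" (3x3 intrinsics, pixels), "R" (3x3) and "t" (3): a world point X has camera coordinates R X + t. Camera axes: x right, y down, z forward; pixel columns grow to the right and rows downward; lengths in mm; the calibration is good to about 2 mm. A picture is of the moment at which its call begins: read the wrist's pose just before it. camera_params takes no time and is no camera call; for the wrist camera it gives the pose at the moment of the call.
- r.close_job(): hands the job in; it is judged then, once.
The state is a dict: "clock": time; "qpos": joint angles; "qd": joint speeds; "tau": joint torques, N m; "tool_pos": TCP position; "ee_rot": TCP orientation; "contact_force": force on the tool from outside, world axes, zero at the start; "wrist_torque": the same for the moment, N m; "gripper_width": opening from 0.0 (shut) to 1.0 (fully open); "finger_force": force on a finger pad.
Only numpy, scipy, OpenCV 4.12 (cv2) and the standard library are available. Lean on these libraries where they do the work, as an engineer would, in place of code of your own. Each camera call takes 0.05 s, during which the arm holds its last target. There are 200 camera calls.

## Working session

There is one attempt and no reset: what is moved stays moved. The work goes in short steps, Python scripts to look and compute and a tool call to move; the robot and the scene stay as the last step left them, time stands still between calls to the robot, and variables do not carry over. Pictures are saved under pics/ and viewed, at most 10 in all, crops included, and the job is handed in when it is done.

Besides the shell and the picture viewer there is one more tool, called after ">>>" as name(argument=value, ...) on one line, values as JSON. servo_tool: Moves the arm, as the interface text tells. Shifts and turns lie within -1 to 1; 1 stands for 0.4 m of shift or 30 degrees of turn. Its arguments: {"type":"object","properties":{"targets":{"type":"array","items":{"type":"array","items":{"type":"number"}}},"gripper":{"type":"number"}},"required":["targets"]}

```bash
mkdir -p pics
cat > h.py <<'E'
import numpy as np, cv2
from workcell import r
def pts(name):
    p=r.camera_params(name); im,d=r.grab_frame(name)
    v,u=np.mgrid[:480,:640]; K=np.array(p["mtx"])
    c=np.stack([(u-K[0,2])/K[0,0]*d,(v-K[1,2])/K[1,1]*d,d],-1)
    W=(c-np.array(p["t"]))@np.array(p["R"])
    W[d==0]=np.nan
    return im,d,W
def red(im):
    h=cv2.cvtColor(im,cv2.COLOR_RGB2HSV)
    return ((h[...,0]<8)|(h[...,0]>172))&(h[...,1]>140)&(h[...,2]>60)
E
python3 - <<'E'
from h import *
o=r.get_obs();print({k:np.round(v,3) for k,v in o.items()})
for n in("top","scene"):
    im,d,W=pts(n); cv2.imwrite(f"pics/{n}1.png",im[...,::-1]); np.savez(f"{n}1.npz",im=im,W=W)
    m=red(im)&np.isfinite(W[...,0])
    k,l,s,c=cv2.connectedComponentsWithStats(m.astype(np.uint8))
    for i in range(1,k):
        if s[i,4]>15: print(n,s[i],np.nanmedian(W[l==i],0).round(),np.nanmin(W[l==i],0).round(),np.nanmax(W[l==i],0).round())
E
```

```text
{'clock': np.float64(0.0), 'qpos': array([ 1.185,  0.124,  1.652, -0.   ,  1.367, -0.083]), 'qd': array([ 0.001,  0.   , -0.   , -0.   , -0.001, -0.   ]), 'tau': array([ 1.0000e-03, -4.1761e+01, -3.5994e+01,  7.7000e-02,  4.9000e-02,
       -0.0000e+00]), 'tool_pos': array([193.605, 619.81 , 213.376]), 'ee_rot': array([-0.   ,  0.151,  0.989, -0.001]), 'contact_force': array([ 1.168, -0.531, -0.66 ]), 'wrist_torque': array([ 0.004,  0.036, -0.01 ]), 'finger_force': np.float64(0.0), 'gripper_width': np.float64(1.001)}
top [385 282  14  10  67] [ 432. -135.  147.] [ 425. -144.  143.] [ 437. -126.  151.]
scene [333 277   9  14  71] [ 428. -137.  146.] [ 421. -147.  142.] [ 434. -125.  149.]
scene [361 283  15  27 189] [ 469. -159.  110.] [ 460. -169.   85.] [ 482. -148.  122.]
```

View pics/top1.png

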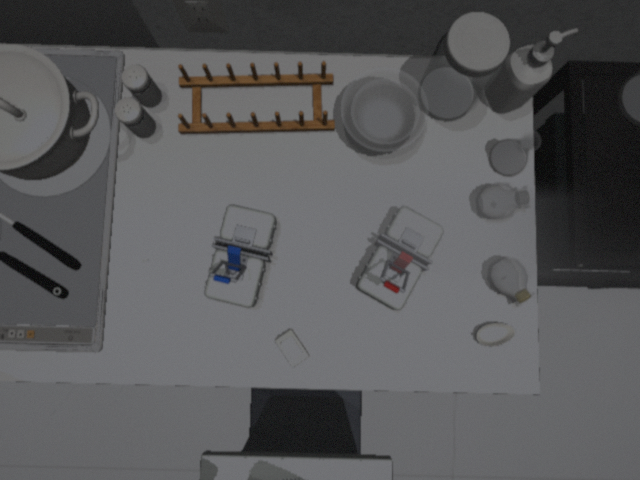

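View pics/scene1.png

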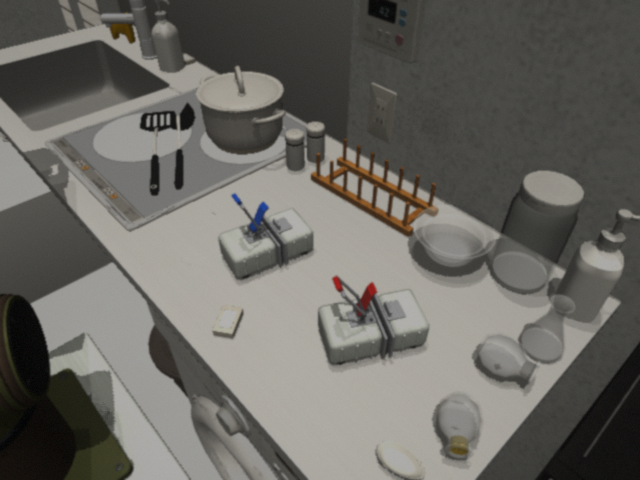

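The top view shows the red mould at about (400,257), its x axis pointing up and slightly right, with the loop tab at (391,286). The blue mould is at (240,255). Next I fit the red block's pose.

Run:
```python
from h import *
z=np.load("top1.npz");W=z["W"]
for nm,c0 in(("red",(470,-155)),("blue",(470,110))):
    m=(abs(W[...,2]-54)<14)&(np.hypot(W[...,0]-c0[0],W[...,1]-c0[1])<120)
    P=W[m]; print(nm,len(P),np.median(P[:,2]))
    rc=cv2.minAreaRect(P[:,:2].astype(np.float32)); print(rc)
W2=np.load("scene1.npz")["W"]
m=(abs(W2[...,2]-54)<14)&(np.hypot(W2[...,0]-480,W2[...,1]+155)<120)
print(cv2.minAreaRect(W2[m][:,:2].astype(np.float32)))
```

```text
red 4297 55.74734888271025
((484.34283447265625, -163.1725311279297), (94.74362182617188, 159.9849090576172), 61.720664978027344)
blue 4293 55.80326585083049
((480.79022216796875, 100.94105529785156), (94.8608627319336, 159.89491271972656), 77.7278060913086)
((480.24285888671875, -166.91986083984375), (89.46530151367188, 160.3217315673828), 62.027687072753906)
```

```bash
cat >> h.py <<'E'
from scipy.spatial.transform import Rotation as R
O=np.array([484.3,-163.2]); A=np.deg2rad(-28.3)
ex=np.array([np.cos(A),np.sin(A)]); ey=np.array([-ex[1],ex[0]])
def w(x,y,z): return np.array([*(O+x*ex+y*ey),z])
def Rt():
    q=r.get_obs()["ee_rot"]; return R.from_quat([q[1],q[2],q[3],q[0]])
def mould(p): d=np.array(p[:2])-O; return np.round([d@ex,d@ey,p[2]],1)
def go(*P):
    o=r.get_obs(); T=Rt(); g=R.from_matrix(np.c_[[*(-ex),0],[*ey,0],[0,0,-1]])
    print("t",o["clock"].round(2),"at",mould(o["tool_pos"]),"F",o["contact_force"].round(1),"grip",o["gripper_width"].round(2))
    for p in P: print(p,(T.inv().apply(w(*p)-o["tool_pos"])/400).round(3))
    print("rot",(np.rad2deg((T.inv()*g).as_rotvec())/30).round(3))
E
python3 - <<'E'
from h import *
print(w(-100,0,200));go((-100,0,200))
W=np.load("top1.npz")["W"];im=np.load("top1.npz")["im"]
m=(W[...,2]>66)&(np.hypot(W[...,0]-O[0],W[...,1]-O[1])<110)
for p,c in zip(W[m],im[m]):
    q=mould(p)
    if abs(q[1])<9: print(q.tolist(),c.tolist())
E
```

```text
[ 396.25226465 -115.7911791   200.        ]Traceback (most recent call last):
  File "<stdin>", line 2, in <module>
  File "h.py", line 22, in go
    print("t",o["clock"].round(2),"at",mould(o["tool_pos"]),"F",o["contact_force"].round(1),"grip",o["gripper_width"].round(2))
              ^^^^^^^^^^^^^^^^
AttributeError: 'float' object has no attribute 'round'
```

```bash
sed -i 's/o\["clock"\].round(2)/np.round(o["clock"],2)/;s/o\["gripper_width"\].round(2)/np.round(o["gripper_width"],2)/' h.py
python3 - <<'E'
from h import *
print(w(-100,0,200));go((-100,0,200))
W=np.load("top1.npz")["W"];im=np.load("top1.npz")["im"]
m=(W[...,2]>66)&(np.hypot(W[...,0]-O[0],W[...,1]-O[1])<110)
for p,c in zip(W[m],im[m]):
    q=mould(p)
    if abs(q[1])<5: print(q.tolist(),c.tolist())
E
```

```text
[ 396.25226465 -115.7911791   200.        ]
t 0.1 at [-627.2  551.7  213.5] F [-0.3 -0.1 -0.9] grip 1.0
(-100, 0, 200) [-1.032 -1.604  0.037]
rot [-0.004  0.     0.365]
[24.6, 4.5, 67.4] [101, 102, 105]
[25.0, 3.3, 69.7] [103, 105, 110]
[22.7, 4.0, 70.1] [98, 100, 102]
[23.7, 2.5, 69.0] [99, 101, 105]
[24.1, 1.3, 71.1] [100, 102, 105]
[20.9, 4.4, 67.4] [83, 85, 88]
[21.6, 3.1, 68.3] [86, 88, 91]
[22.1, 1.8, 69.8] [97, 97, 101]
[22.8, 0.4, 70.2] [99, 100, 105]
[23.2, -0.8, 72.4] [99, 100, 104]
[24.6, -2.5, 69.3] [102, 103, 105]
[21.1, 0.8, 67.4] [84, 83, 86]
[21.3, -0.3, 70.6] [88, 86, 90]
[22.3, -1.8, 69.4] [94, 96, 99]
[23.5, -3.4, 67.4] [94, 93, 98]
[24.3, -4.8, 67.8] [99, 100, 104]
[21.3, -2.8, 67.5] [84, 84, 87]
[22.1, -4.2, 67.4] [91, 91, 93]
[-4.2, 4.7, 122.4] [101, 65, 65]
[-3.5, 3.4, 122.5] [91, 61, 64]
[-2.8, 2.1, 122.6] [79, 62, 62]
[-5.2, 3.8, 120.5] [102, 62, 63]
[-4.5, 2.5, 120.3] [100, 62, 61]
[-4.4, 1.6, 124.5] [95, 62, 63]
[-3.2, -0.0, 121.7] [88, 59, 60]
[-2.3, -1.4, 120.6] [81, 62, 67]
[-7.1, 4.3, 119.1] [100, 63, 65]
[-6.0, 2.7, 117.2] [99, 61, 62]
[-5.5, 1.6, 118.
[... 5010 characters left out ...]
2, 36, 38]
[-63.8, 4.5, 143.5] [97, 47, 48]
[-63.3, 3.5, 146.2] [101, 39, 39]
[-62.7, 2.3, 147.5] [104, 34, 36]
[-62.0, 1.0, 146.9] [106, 35, 33]
[-61.4, -0.1, 148.0] [107, 36, 35]
[-60.5, -1.6, 146.4] [107, 36, 31]
[-60.1, -2.4, 150.2] [106, 39, 35]
[-58.9, -4.2, 145.5] [100, 32, 28]
[-64.4, 2.6, 144.5] [98, 63, 64]
[-63.7, 1.3, 143.8] [101, 50, 48]
[-63.3, 0.4, 147.3] [103, 38, 38]
[-62.6, -0.8, 147.7] [103, 36, 34]
[-62.1, -1.9, 149.7] [107, 36, 33]
[-61.4, -3.1, 150.0] [107, 34, 30]
[-60.8, -4.2, 151.1] [106, 30, 28]
[-64.4, -0.5, 146.0] [100, 61, 63]
[-63.7, -1.8, 145.7] [101, 44, 45]
[-63.0, -3.0, 146.2] [100, 27, 30]
[-62.1, -4.4, 144.6] [104, 34, 30]
[-64.1, -3.8, 145.1] [99, 56, 55]
```

>>> servo_tool(targets=[[-0.08, -0.125, 0, 0, 0, 0], [-0.16, -0.25, 0, 0, 0, 0], [-0.24, -0.375, 0, 0, 0, 0], [-0.32, -0.5, 0, 0, 0, 0], [-0.4, -0.625, 0, 0, 0, 0], [-0.48, -0.75, 0, 0, 0, 0], [-0.56, -0.875, 0, 0, 0, 0], [-0.64, -1.0, 0, 0, 0, 0]], gripper=1)

```text
clock: 1.1
tool_pos: [318.8, 160.5, 214.4]
ee_rot: [0.0, 0.15, 0.989, 0.0]
contact_force: [0.6, 0.4, -0.3]
gripper_width: 0.215
finger_force: 0.0
```

>>> servo_tool(targets=[[-0.08, -0.12, 0, 0, 0, 0.1], [-0.16, -0.24, 0, 0, 0, 0.2], [-0.24, -0.36, 0, 0, 0, 0.365], [-0.32, -0.48, 0, 0, 0, 0.365], [-0.39, -0.6, 0.03, 0, 0, 0.365], [-0.39, -0.6, 0.035, 0, 0, 0.365], [-0.39, -0.6, 0.035, 0, 0, 0.365], [-0.39, -0.6, 0.035, 0, 0, 0.365]])

```text
clock: 2.1
tool_pos: [396.3, -112.2, 200.8]
ee_rot: [0.0, 0.244, 0.97, 0.0]
contact_force: [-0.6, -1.1, -0.2]
gripper_width: 0.007
finger_force: 0.0
```

Run:
```python
from h import *
go((-90,0,136),(-10,0,136))
```

```text
t 2.1 at [-101.7    3.1  200.8] F [-0.6 -1.1 -0.2] grip 0.01
(-90, 0, 136) [-0.029 -0.008  0.162]
(-10, 0, 136) [-0.229 -0.008  0.162]
rot [0.    0.001 0.004]
```

>>> servo_tool(targets=[[-0.02, -0.008, 0.1, 0, 0, 0], [-0.025, -0.008, 0.167, 0, 0, 0], [-0.06, -0.008, 0.167, 0, 0, 0], [-0.09, -0.008, 0.167, 0, 0, 0], [-0.13, -0.008, 0.167, 0, 0, 0], [-0.17, -0.008, 0.167, 0, 0, 0], [-0.2, -0.008, 0.167, 0, 0, 0], [-0.23, -0.008, 0.167, 0, 0, 0]])

```text
clock: 3.1
tool_pos: [477.1, -160.3, 134.9]
ee_rot: [0.001, 0.244, 0.97, -0.0]
contact_force: [-0.5, -0.3, -0.3]
gripper_width: 0.004
finger_force: 0.0
```

>>> servo_tool(targets=[[-0.01, 0, 0, 0, 0, 0], [-0.01, 0, 0, 0, 0, 0], [0.02, 0, -0.05, 0, 0, 0], [0.06, 0, -0.16, 0, 0, 0], [0.15, 0, -0.2, 0, 0, 0], [0.2, 0, -0.2, 0, 0, 0], [0.2, 0, -0.2, 0, 0, 0], [0.2, 0, -0.2, 0, 0, 0]])

```text
clock: 4.1
tool_pos: [405.4, -121.9, 213.6]
ee_rot: [0.0, 0.244, 0.97, -0.0]
contact_force: [1.2, 1.2, -0.3]
gripper_width: 0.005
finger_force: 0.0
```

Run:
```python
from h import *
go()
out=[]
for n in("top","scene"):
    im,d,W=pts(n); np.savez(f"{n}2.npz",im=im,W=W)
    c=im[215:320,340:460] if n=="top" else im[250:370,300:440]
    out.append(cv2.resize(c,(400,350),interpolation=cv2.INTER_CUBIC))
    D=W-np.array([*O,0]); x=D[...,:2]@ex; y=D[...,:2]@ey
    m=(abs(y)<30)&(x>-90)&(x<80)&(W[...,2]>64)&(W[...,2]<165)&red(im)
    P=np.c_[x[m],y[m],W[...,2][m]]; print(n,len(P),P.min(0).round(),np.median(P,0).round(),P.max(0).round())
cv2.imwrite("pics/c2.png",np.hstack(out)[...,::-1])
```

```text
t 4.1 at [-89.   -1.1 213.6] F [ 1.2  1.2 -0.3] grip 0.0
rot [-0.  0. -0.]Traceback (most recent call last):
  File "<stdin>", line 10, in <module>
    return umr_minimum(a, axis, None, out, keepdims, initial, where)
ValueError: zero-size array to reduction operation minimum which has no identity
```

Run:
```python
from h import *
out=[]
for n in("scene","wrist"):
    im,d,W=pts(n); np.savez(f"{n}2.npz",im=im,W=W)
    D=W-np.array([*O,0]); x=D[...,:2]@ex; y=D[...,:2]@ey
    m=(abs(y)<30)&(x>-90)&(x<80)&(W[...,2]>55)&(W[...,2]<165)&red(im)
    P=np.c_[x[m],y[m],W[...,2][m]]; print(n,len(P),len(P) and (P.min(0).round(),np.median(P,0).round(),P.max(0).round()))
    out.append(cv2.resize(im[230:390,270:470] if n=="scene" else im,(400,300),interpolation=cv2.INTER_CUBIC))
cv2.imwrite("pics/c2.png",np.hstack(out)[...,::-1])
```

```text
scene 274 (array([-29., -13.,  61.]), array([-15.,  -3.,  99.]), array([ 44.,   9., 123.]))
wrist 0 0
```

View pics/c2.png

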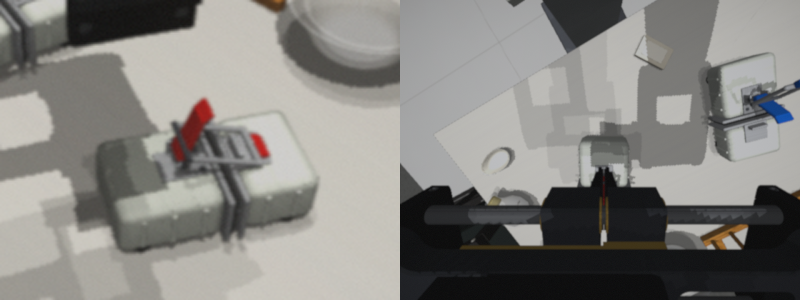

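The loop now lies forward, with its tab at mould x≈44, z≈61 behind the hook, and the lever still leans to +x. Next I go round to the lever's +x side.

>>> servo_tool(targets=[[-0.14, 0.003, 0, 0, 0, 0], [-0.28, 0.003, 0, 0, 0, 0], [-0.3, 0.003, 0.1, 0, 0, 0], [-0.3, 0.003, 0.2, 0, 0, 0], [-0.3, 0.003, 0.255, 0, 0, 0], [-0.3, 0.003, 0.255, 0, 0, 0], [-0.25, 0.003, 0.255, 0, 0, 0], [-0.2, 0.003, 0.255, 0, 0, 0]])

```text
clock: 5.25
tool_pos: [477.4, -159.2, 113.7]
ee_rot: [0.001, 0.245, 0.97, -0.0]
contact_force: [0.4, 0.4, 0.2]
gripper_width: 0.006
finger_force: 0.2
```

Run:
```python
from h import *
go(*[(-24-42*np.cos(t)+4*np.sin(t)+10,0,71+42*np.sin(t)+4*np.cos(t)) for t in(1.4,1.2,.9,.6,.3,.1,0)])
```

```text
t 5.25 at [ -8.    0.2 113.7] F [0.4 0.4 0.2] grip 0.01
(np.float64(-17.196821081856285), 0, np.float64(113.06875723111628)) [ 0.023 -0.001  0.001]
(np.float64(-25.490869344151392), 0, np.float64(111.59507262853019)) [ 0.044 -0.001  0.005]
(np.float64(-36.97431102885797), 0, np.float64(106.38617007743697)) [ 0.073 -0.001  0.018]
(np.float64(-46.40552593262635), 0, np.float64(98.0163263422302)) [ 0.096 -0.001  0.039]
(np.float64(-52.94205171663009), 0, np.float64(87.23319463627868)) [ 0.113 -0.001  0.066]
(np.float64(-55.390841275089784), 0, np.float64(79.17302016027888)) [ 0.119 -0.001  0.086]
(np.float64(-56.0), 0, np.float64(75.0)) [ 0.12  -0.001  0.096]
rot [ 0.     0.006 -0.   ]
```

>>> servo_tool(targets=[[0.023, 0, 0.001, 0, 0, 0], [0.046, 0, 0.005, 0, 0, 0], [0.074, 0, 0.018, 0, 0, 0], [0.096, 0, 0.039, 0, 0, 0], [0.113, 0, 0.066, 0, 0, 0], [0.119, 0, 0.086, 0, 0, 0], [0.12, 0, 0.098, 0, 0, 0], [0.12, 0, 0.1, 0, 0, 0]])

```text
clock: 6.25
tool_pos: [432.9, -135.4, 74.1]
ee_rot: [-0.003, 0.244, 0.97, 0.0]
contact_force: [-14.2, 5.5, 25.6]
gripper_width: 0.003
finger_force: 12.6
```

Run:
```python
from h import *
go()
im,d,W=pts("scene")
D=W-np.array([*O,0]); x=D[...,:2]@ex; y=D[...,:2]@ey
m=(abs(y)<30)&(x>-90)&(x<80)&(W[...,2]>55)&(W[...,2]<165)&red(im)
P=np.c_[x[m],y[m],W[...,2][m]]; print(len(P),P.min(0).round(),np.median(P,0).round(),P.max(0).round())
```

```text
t 6.25 at [-58.5   0.1  74.1] F [-14.2   5.5  25.6] grip 0.0
rot [-0.001 -0.012  0.   ]
106 [-80. -13.  60.] [26. -2. 67.] [33.  9. 77.]
```

>>> servo_tool(targets=[[0, 0, -0.01, 0, 0, 0], [0, 0, -0.05, 0, 0, 0], [0, 0, -0.15, 0, 0, 0], [0, 0, -0.3, 0, 0, 0], [0.1, 0, -0.4, 0, 0, 0], [0.2, 0.05, -0.4, 0, 0, 0], [0.25, 0.15, -0.4, 0, 0, 0], [0.25, 0.25, -0.4, 0, 0, 0]])

```text
clock: 7.3
tool_pos: [393.1, 0.7, 232.9]
ee_rot: [0.001, 0.245, 0.97, 0.0]
contact_force: [0.8, -1.2, -0.1]
gripper_width: 0.006
finger_force: 0.0
```

Run:
```python
from h import *
go(); out=[]
for n in("top","scene"):
    im,d,W=pts(n)
    c=im[215:320,340:460] if n=="top" else im[250:370,300:440]
    out.append(cv2.resize(c,(400,350),interpolation=cv2.INTER_CUBIC))
    D=W-np.array([*O,0]); x=D[...,:2]@ex; y=D[...,:2]@ey
    for s in(1,-1):
        m=(abs(y)<30)&(x>-90)&(x<80)&(W[...,2]>55)&(W[...,2]<165)&red(im)&(s*x>0)
        P=np.c_[x[m],y[m],W[...,2][m]]; print(n,len(P),len(P) and (P.min(0).round(),np.median(P,0).round(),P.max(0).round()))
cv2.imwrite("pics/c3.png",np.hstack(out)[...,::-1])
```

```text
t 7.3 at [-158.   101.   232.9] F [ 0.8 -1.2 -0.1] grip 0.01
rot [ 0.002  0.005 -0.001]
top 0 0
top 324 (array([-78.,  -9.,  68.]), array([-55.,  -0.,  75.]), array([-28.,   8.,  81.]))
scene 62 (array([ 24., -14.,  63.]), array([28., -2., 65.]), array([33.,  9., 68.]))
scene 380 (array([-80., -12.,  69.]), array([-53.,  -3.,  74.]), array([-26.,  10.,  79.]))
```

View pics/c3.png

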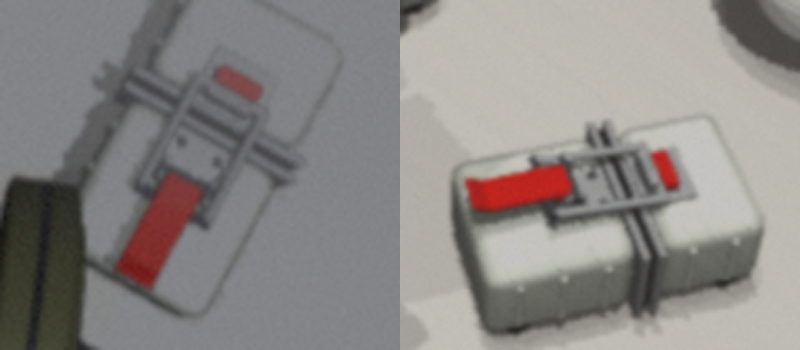

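The lever is flat, with its top at z≈75 and its end at x≈-78. The loop is taut behind the hook, and the robot is clear of everything.

```bash
python3 -c "
from workcell import r
print(r.close_job())"
```

```text
the job is handed in; nothing more can be done
None
```

The red mould is fastened: its loop is behind the hook and the red lever is snapped flat. The final camera check with the arm clear confirmed this. The blue mould was left alone, and I handed the job in at about 7.4 s.

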